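# Draw a test panel from the slanted rack and stand it for viewing

### The arm

A 6-joint arm with a two-finger parallel gripper is mounted at the origin on a cart in front of the work surface, level with it; the furniture and walls round the work are solid. World frame = base frame: x ahead of the robot, y to its left, z up, the work surface at z = 0. Lengths are in m, angles in degrees, forces in N, time in s.
With the tool pointing down it reaches from about 0.4 to 0.825 m from the base axis. Payload 7 kg.
Tool frame: the origin (TCP) lies midway between the tips of the shut fingers; the grasp point (between the pads) lies 19 mm behind it; z points along the fingers, x is the direction in which the jaws open and shut, and the axes are right-handed (so a half turn about z gives the same grasp; the last joint's range is limited). The gripper opens to 88 mm and grips with 3 to 60 N. Pads are 19 mm wide; open, the fingers measure 130 mm over their backs; the gripper's body (78 mm by 193 mm) begins 47 mm behind the grasp point.
Start: joints at [83.486, 20.546, 0.682, 0, -70.136, -16.507], TCP at [0.264, 0.621, 0.227] pointing down, gripper open.
Joint ranges: [-176.03, 176.03], [-82.01, 121.73], [-58.28, 71.71], [-173.87, 95.51], [-174.79, -0.11], [-173.66, 173.66]. Speed limits (degrees/s): [136.94, 136.94, 172.46, 180, 180, 180].

### API

Orientations are given as [roll, pitch, yaw] about the fixed x, y, z axes, in that order (R = Rz(yaw) Ry(pitch) Rx(roll)).
In Python, from plant import * gives the robot as it stands. The module is installed in compiled form; this text tells all that it offers.
- The arm moves only by the shell command python3 -m pendant 'ROWS' [OPENING]. ROWS is JSON, a list that holds one entry, the list of rows, each a list of 6 numbers: the shift along the world's x, y, z in mm, then the turn, a rotation vector about the world's x, y, z in degrees. A call has 1 to 10 rows; each row is the pose to reach, as a shift and turn from the pose commanded when the call began; what a row does not reach only later rows make up. A row lasts 1/8 s, in which the tool goes at most 62.5 mm and 10.7 degrees, less where a joint would pass 70% of its speed; a pose out of reach is approached as far as the arm can. A call with a gripper value outside its range is refused whole. OPENING is the closure, from -1 (fully open) to 1 (shut), set as the call begins (- or left out, the last holds). The fingers move at their own pace and stop on an object; the grip force is fixed at half the most. Time passes only in rows, so rows that repeat a pose let the fingers close. It gives the time, the measured TCP pose, the force and the opening at its end, in the units of the state.
- get_obs(): the state, without advancing time (a new reading comes with each control period).
- snapshot(name): name is "side" or "top"; returns a dict with "pixels" (384x512x3 uint8, red, green, blue), "depth" (384x512 float32, m along the optical axis (not along the pixel's ray), 0 where there is no reading), "fx", "fy", "cx", "cy" (pixels), "pose" (4x4, takes a point from camera to world coordinates). Camera axes: x right, y down, z forward; pixel columns grow to the right and rows downward; lengths in m; the calibration is good to about 2 mm. A picture is of the moment at which its call begins.
- close_job(): hands the job in, once; it reports no verdict.
The state is a dict: "clock": time; "joint_pos": joint angles; "qvel": joint speeds; "tau": joint torques, N m; "tool_pos": TCP position; "orientation": TCP orientation; "force": force on the tool from outside, world axes, zero at the start; "moment": the same for the moment, N m; "opening": finger opening in m.
Only numpy, scipy, OpenCV 4.12 (cv2) and the standard library are available. Lean on these libraries where they do the work, as an engineer would, in place of code of your own. Each camera call takes 0.05 s, during which the arm holds its last target. There are 200 camera calls.

### The job

Slide the coated test panel with the orange grip strip up out of the slanted rack, leaving the other two panels and the things around in place, and stand it, grip strip uppermost, centred on the slanted green viewing stand: flat against the board, lower edge resting on the rubber-topped stop bar. The bar is clamped at a height that nobody has measured, so feel for it: lower the panel gently until it rests on the bar while you still hold it, then let go, so that it neither drops, slides nor is pressed hard.

Things in the scene. Friction and masses are not known exactly. Their poses are not given: they have to be found in the camera images.
- panel_orange_grip (a point): centre of the orange grip strip, 44 wide, 9 thick, 14 mm tall, flush with the top edge of the panel at its middle; 93 mm above the lower edge. The panel is a plate 80 wide (x), 4 thick (y), 100 mm tall (z, towards the strip), 0.15 kg, its white coated face on +y. In the rack its z points up along the slot, the way it must leave
- panel_orange_foot (a point): the middle of the lower edge of the orange panel, same axes
- panel_blue_grip (a point): centre of the grip strip of a panel of the same shape with a blue strip and a grey face; it stays in its slot
- panel_black_grip (a point): centre of the grip strip of a panel of the same shape with a black strip and a grey face; it stays in its slot
- rack: fixed grey rack, 104 (x) by 216 (y) by 73 mm tall, origin under its centre. Three slots along x, 72 mm apart in y, lean 30 degrees from vertical, tops to -y; panels in any order. A panel sits 62 mm deep, 38 mm out; guide rods 34 mm either side of its middle hold it, between them all is open; 3 mm play across thickness and sideways. Gap between panels, square to them: 58 mm
- stand: fixed dark steel base of the viewing stand, 116 (x) by 150 (y) by 10 mm, carrying the green board and its stop bar; origin on the bench, z up. The level stop bar juts 16 mm out of the board's face right across it; its black rubber top lies anywhere from z = 10 to 35 mm of the board's frame, unreported; it is clamped firm, but its rubber top gives about 1 mm for 4 N, 5 mm at most
- board: green board 100 wide, 8 mm thick, fixed on the stand, leaning 40 degrees from vertical. Origin: middle of the lower edge of its front face; x across, y square out of that face (obliquely up), z up the slope. Full up to z = 62 mm; from there to 100 mm only two arms, 22 mm wide, with a 56 mm gap between for the fingers. A panel resting right has its axes along the board's
- gauge_block: small bright steel block, 9 x 30 x 25 mm tall, standing on the bench; origin under its centre; leave alone
- hardness_block: flat bright steel block, 35 x 60 x 10 mm, lying on the bench; origin under its centre; leave alone

How it is judged:
By the outcome, as a careful person would: the job done as asked, in the order asked, and still so for the second after the job is handed in, with the robot touching nothing.
It also fails if it takes over 40 s, if anything falls off the work surface, if the arm or the gripper's body presses on something with over 40 N, if the wrist force passes 120 N, or if a joint passes its speed limit or range.

## Working session

There is one attempt and no reset: what is moved stays moved. The work goes in short steps, Python scripts to look and compute and a shell command to move; the robot and the scene stay as the last step left them, time stands still between calls to the robot, and variables do not carry over. Pictures are saved under pics/ and viewed, about 8 in all and at most 12, crops included, and the job is handed in when it is done.

```bash
mkdir -p pics
python3 - <<'E'
from plant import *
import cv2,numpy as np
for n in("side","top"):
    s=snapshot(n); np.savez(f"{n}0.npz",**s); cv2.imwrite(f"pics/{n}0.png",s["pixels"][:,:,::-1])
    print(n,s["fx"],s["fy"],s["cx"],s["cy"]);print(np.round(s["pose"],3),(s["depth"]>0).mean())
o=get_obs();print({k:np.round(v,3) for k,v in o.items()})
E
```

```text
side 434.707031981037 434.707031981037 252.19560913400372 188.96239993009445
[[ 0.895 -0.197  0.4    0.012]
 [-0.445 -0.401  0.801 -0.948]
 [ 0.003 -0.895 -0.446  0.611]
 [ 0.     0.     0.     1.   ]] 0.9517720540364584
top 490.450105441533 490.450105441533 262.8681737994437 191.04943642690154
[[-0.02  -0.996  0.09   0.374]
 [-1.     0.019 -0.011  0.042]
 [ 0.01  -0.091 -0.996  1.332]
 [ 0.     0.     0.     1.   ]] 0.9958750406901041
{'clock': np.float64(0.1), 'joint_pos': array([ 8.3486e+01,  2.0586e+01,  6.4000e-01, -1.8000e-02, -7.0134e+01,
       -1.6509e+01]), 'qvel': array([-0.064, -0.072,  0.075, -0.039,  0.011,  0.095]), 'tau': array([-2.0000e-03, -5.8416e+01,  2.9375e+01,  7.0150e+00,  1.0000e-02,
       -0.0000e+00]), 'tool_pos': array([0.264, 0.621, 0.226]), 'orientation': array([-1.79994e+02, -8.10000e-02, -1.13029e+02]), 'force': array([0.303, 0.26 , 0.244]), 'moment': array([0.032, 0.075, 0.033]), 'opening': np.float64(0.088)}
```

View pics/side0.png

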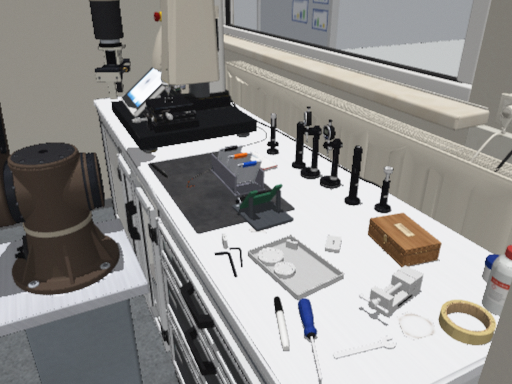

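View pics/top0.png

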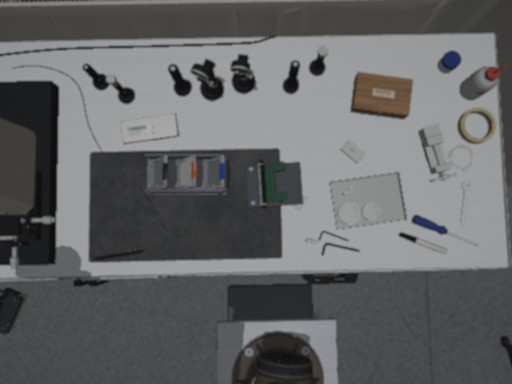

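The rack sits at about (187,174) in the top view with black, orange and blue from left to right. The stand is at about (275,185). I'll zoom in on both.

Run:
```python
import cv2,numpy as np
a=cv2.imread("pics/top0.png")[140:220,135:310];b=cv2.imread("pics/side0.png")[140:225,195:300]
a=cv2.resize(a,None,fx=4.5,fy=4.5,interpolation=2);b=cv2.resize(b,(0,0),fx=2.7,fy=2.7,interpolation=2)
a=np.clip(a*1.5,0,255).astype('u1')
cv2.imwrite("pics/c1.png",np.vstack([a,cv2.copyMakeBorder(b,0,0,0,a.shape[1]-b.shape[1],0)]))
# points
def cloud(n):
    s=np.load(n+"0.npz");h,w=s["depth"].shape;u,v=np.meshgrid(np.arange(w),np.arange(h));d=s["depth"]
    P=np.stack([(u-s["cx"])/s["fx"]*d,(v-s["cy"])/s["fy"]*d,d],-1)
    return P@s["pose"][:3,:3].T+s["pose"][:3,3],cv2.cvtColor(s["pixels"],cv2.COLOR_RGB2HSV)
for n in("top","side"):
    P,H=cloud(n);h,s,v=cv2.split(H)
    R=(P[...,0]>.3)&(P[...,0]<.6)&(P[...,1]>-.1)&(P[...,1]<.35)&(P[...,2]>-.02)&(P[...,2]<.3)
    for c,m in dict(orange=(h<16)&(s>140)&(v>90),blue=(h>105)&(h<130)&(s>140)&(v>50),green=(h>60)&(h<95)&(s>90)).items():
        m=m&R;
        vv,uu=np.nonzero(m)
        print(n,c,m.sum(),np.round(np.median(P[m],0),4),np.round(P[m].min(0),3),np.round(P[m].max(0),3),uu.min(),uu.max(),vv.min(),vv.max())
```

```text
top orange 42 [0.5366 0.2032 0.1043] [0.524 0.198 0.099] [0.56  0.206 0.108] 192 195 163 177
top blue 70 [0.5402 0.1317 0.1035] [0.519 0.125 0.003] [0.556 0.136 0.11 ] 220 224 164 178
top green 392 [0.5119 0.0038 0.0614] [ 0.463 -0.028  0.039] [0.559 0.021 0.095] 265 285 163 200
side orange 52 [0.5422 0.1983 0.1001] [0.522 0.191 0.089] [0.563 0.206 0.106] 234 246 153 158
side blue 52 [0.5372 0.1262 0.1003] [0.519 0.12  0.09 ] [0.558 0.132 0.107] 243 255 161 166
side green 325 [0.5135 0.0016 0.0529] [ 0.462 -0.033  0.009] [0.56  0.04  0.094] 240 280 185 208
```

View pics/c1.png

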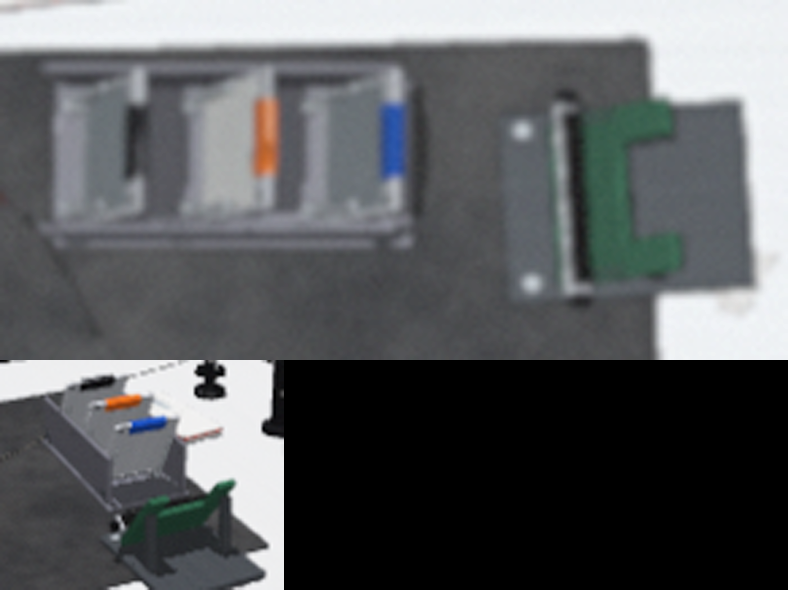

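The top crop shows the orange strip at about (192–195, 163–177) full-frame, with its white face to the left (+y). The board's arms point right (−y) and the black bar is at about column 263. Next I'll triangulate the strip centres and fit the board plane and yaw.

```bash
cat > h.py <<'E'
import cv2,numpy as np
from plant import *
def load(n,f=None):
    s=dict(np.load(f)) if f else snapshot(n)
    h,w=s["depth"].shape;u,v=np.meshgrid(np.arange(w),np.arange(h));d=s["depth"]
    P=np.stack([(u-s["cx"])/s["fx"]*d,(v-s["cy"])/s["fy"]*d,d],-1)@s["pose"][:3,:3].T+s["pose"][:3,3]
    H=cv2.cvtColor(s["pixels"],cv2.COLOR_RGB2HSV)
    R=(P[...,0]>.3)&(P[...,0]<.65)&(P[...,1]>-.15)&(P[...,1]<.35)&(P[...,2]>-.02)&(P[...,2]<.4)
    h,sa,v=cv2.split(H)
    M=dict(orange=(h<16)&(sa>120)&(v>70)&R,blue=(h>105)&(h<130)&(sa>130)&(v>50)&R&(P[...,2]>.05),green=(h>60)&(h<95)&(sa>90)&R)
    return s,P,M
def ray(s,uv):
    d=s["pose"][:3,:3]@np.array([(uv[0]-s["cx"])/s["fx"],(uv[1]-s["cy"])/s["fy"],1]);return s["pose"][:3,3],d/np.linalg.norm(d)
def tri(r):
    A=sum(np.eye(3)-np.outer(d,d) for o,d in r);b=sum((np.eye(3)-np.outer(d,d))@o for o,d in r)
    p=np.linalg.solve(A,b);return p,[np.linalg.norm((np.eye(3)-np.outer(d,d))@(p-o)) for o,d in r]
def cen(m):
    v,u=np.nonzero(m);return u.mean(),v.mean()
E
python3 - <<'E'
from h import *
T=load("top","top0.npz");S=load("side","side0.npz")
C={}
for c in("orange","blue"):
    p,e=tri([ray(x[0],cen(x[2][c])) for x in(T,S)]);C[c]=p;print(c,np.round(p*1e3,1),np.round(np.array(e)*1e3,1))
d=C["orange"]-C["blue"];print("d",np.round(d*1e3,1),"yaw",np.degrees(np.arctan2(-d[0],d[1])))
# green board face from top: plane fit
for nm,X in(("top",T),("side",S)):
    s,P,M=X;m=cv2.erode(M["green"].astype('u1'),np.ones((3,3)))>0
    Q=P[m]; 
    for _ in range(6):
        c=Q.mean(0);n=np.linalg.svd(Q-c)[2][2];n*=np.sign(n[2]);r=(P[m]-c)@n;Q=P[m][abs(r)<.004]
    print(nm,len(Q),m.sum(),"c",np.round(c*1e3,1),"n",np.round(n,3),"lean",np.degrees(np.arcsin(n[2])),"yaw",np.degrees(np.arctan2(-n[0],n[1])),"rms",r[abs(r)<.004].std()*1e3)
# blobs outline in top, intersect with plane from the top fit -> in-plane corners
    if nm=="top":
        cT,nT=c,n
        cn=max(cv2.findContours(M["green"].astype('u1'),0,1)[0],key=cv2.contourArea)[:,0]
        W=[]
        for uv in cn:
            o,dd=ray(s,uv);W.append(o+dd*((cT-o)@nT/(dd@nT)))
        W=np.array(W);ex=np.cross(nT,[0,0,1]);
        ex/=np.linalg.norm(ex);ez=np.cross(ex,nT)
        q=np.c_[(W-cT)@ex,(W-cT)@ez].astype('f4')*1e3
        rc=cv2.minAreaRect(q);print("rect",rc,"ctr",np.round((cT+rc[0][0]/1e3*ex+rc[0][1]/1e3*ez)*1e3,1),"ex",ex,"ez",ez)
        print("q ext",q.min(0),q.max(0))
        for z0 in range(int(q[:,1].min()),int(q[:,1].max()),8):
            k=q[(q[:,1]>=z0)&(q[:,1]<z0+8)];print(z0,k[:,0].min().round(1),k[:,0].max().round(1))
# edge lines yaw in the top picture: rack & stand base
s=T[0];g=cv2.cvtColor(s["pixels"],cv2.COLOR_RGB2GRAY)
L=cv2.createLineSegmentDetector().detect(g)[0][:,0]
for l in L:
    if 138<l[0]<310 and 140<l[1]<215 and np.hypot(l[2]-l[0],l[3]-l[1])>16:
        z=.07 if l[0]<235 else .01
        w=[]
        for uv in(l[:2],l[2:]):
            o,dd=ray(s,uv);w.append(o+dd*((z-o[2])/dd[2]))
        a=w[1]-w[0];print(np.round(l,1),np.round(np.r_[w[0][:2],w[1][:2]]*1e3,1),"ang",np.degrees(np.arctan2(a[1],a[0])).round(1)%90)
E
```

```text
orange [539.2 205.1  92.5] [4.3 4.3]
blue [540.2 131.4  97. ] [0.5 0.5]
d [-1.  73.7 -4.5] yaw 0.7842116527943641
top 174 181 c [510.9   1.9  64.6] n [-0.038  0.763  0.645] lean 40.18169451487851 yaw 2.874346894958637 rms 1.694988715280154
rect ((-0.4508399963378906, 6.745456695556641), (95.4486083984375, 73.71510314941406), 0.7513275146484375) ctr [510.7  -2.5  69.7] ex [ 0.99874191  0.05014578 -0.        ] ez [ 0.03235474 -0.64440189  0.76400221]
q ext [-48.38996 -30.60392] [47.283115 43.528633]
-30 -38.5 41.1
-22 -38.9 40.5
-14 -40.2 41.3
-6 -43.5 42.7
2 -44.3 47.3
10 -45.1 46.7
18 -48.4 46.9
26 -46.6 46.3
34 -47.0 45.1
42 -42.7 38.9
side 167 167 c [513.3   4.   48.7] n [-0.033  0.771  0.636] lean 39.50713784080366 yaw 2.459306642188067 rms 0.9657204863291238
[280.2 205.6 281.6 255.7] [453.4 -18.9 319.1 -19.4] ang 0.19999999999998863
[299.5 162.  302.5 203.3] [571.3 -74.1 458.5 -79.1] ang 2.5
[300.6 203.9 279.4 204.5] [456.9 -74.2 456.3 -16.7] ang 0.5999999999999943
[279.4 162.1 299.4 161.6] [572.  -19.2 572.2 -74. ] ang 0.20000000000000284
[262.3 200.6 260.  165.6] [467.8  29.3 5
[... 302 characters left out ...]
 [570.4  43.3 461.1  37.9] ang 2.8000000000000114
[196.9 189.9 223.1 190.8] [494.6 198.2 490.8 130.5] ang 86.8
[178.7 164.1 175.5 187. ] [562.6 244.8 503.  253.3] ang 81.9
[203.  165.5 201.3 186.9] [557.7 181.8 502.  186.7] ang 85.0
[176.8 185.9 193.2 185.3] [505.8 249.8 506.7 207.7] ang 1.2000000000000028
[264.1 165.6 266.1 199.4] [563.   22.5 470.8  19. ] ang 2.1999999999999886
[160.6 190.7 195.6 190.5] [494.2 291.5 493.1 201.4] ang 89.3
[190.6 153.1 169.4 153.1] [590.8 213.6 591.8 268.7] ang 88.9
[176.9 194.6 215.6 195. ] [483.3 249.8 480.2 150. ] ang 88.3
[229.4 160.6 229.7 185.6] [569.2 113.2 504.  113.4] ang 89.80000000000001
[207.2 184.4 207.5 160.6] [508.3 171.5 570.3 170.1] ang 88.7
```

Run:
```python
from h import *
T=load("top","top0.npz");S=load("side","side0.npz")
# saturation-weighted centroid inside a window, sub-pixel ends
def wc(X,c):
    s,P,M=X;n,l,st,ce=cv2.connectedComponentsWithStats(M[c].astype('u1'));i=1+st[1:,4].argmax()
    x,y,w,h,a=st[i];px=s["pixels"][y-3:y+h+3,x-3:x+w+3].astype(float)
    r,g,b=px[...,0],px[...,1],px[...,2];q=(r-(g+b)/2) if c=="orange" else (b-(r+g)/2)
    q=np.clip(q-.15*q.max(),0,None);vv,uu=np.mgrid[y-3:y+h+3,x-3:x+w+3]
    L=l==i;W=P[L];print(c,st[i],a,"wc",((uu*q).sum()/q.sum()).round(2),((vv*q).sum()/q.sum()).round(2),"depthmean",np.round(W.mean(0)*1e3,1))
    return (uu*q).sum()/q.sum(),(vv*q).sum()/q.sum()
for c in("orange","blue"):
    p,e=tri([ray(x[0],wc(x,c)) for x in(T,S)]);print(c,np.round(p*1e3,1),np.round(np.array(e)*1e3,1))
# rack: points above z .06 in top
P=T[1]
m=(P[...,1]>.08)&(P[...,1]<.35)&(P[...,0]>.46)&(P[...,0]<.62)&(P[...,2]>.05)&(P[...,2]<.085)
q=(P[m][:,:2]*1e3).astype('f4');print(len(q),cv2.minAreaRect(q),q.min(0),q.max(0))
# bench height check
for X in(T,S):
    P=X[1];m=(P[...,0]>.38)&(P[...,0]<.43)&(P[...,1]>.05)&(P[...,1]<.3);print("bench z",np.median(P[m][:,2]))
    # plane of white face of orange panel, and blue back (side)
s,P,M=T
m=(P[...,1]>.205)&(P[...,1]<.255)&(P[...,0]>.505)&(P[...,0]<.575)&(s["pixels"].min(-1)>110)
v,u=np.nonzero(m);m2=(u>178)&(u<191);Q=P[m][m2];c=Q.mean(0);n=np.linalg.svd(Q-c)[2][2];n*=np.sign(n[2]);print("white",len(Q),c*1e3,n,"lean",np.degrees(np.arcsin(n[2])),"yaw",np.degrees(np.arctan2(-n[0],n[1])),np.std((Q-c)@n)*1e3)
```

```text
orange [192 163   5  15  60] 60 wc 193.65 170.37 depthmean [541.8 202.2 102.6]
orange [234 153  13   6  53] 53 wc 240.0 154.88 depthmean [541.2 198.4  99.2]
orange [542.3 202.1  98.7] [0.8 0.8]
blue [220 164   5  15  65] 65 wc 221.9 170.68 depthmean [538.9 131.1 103.8]
blue [243 161  14   6  55] 55 wc 249.24 163.05 depthmean [538.3 126.3  99.4]
blue [539.9 130.7  98.7] [0.6 0.6]
1064 ((540.7149658203125, 235.11215209960938), (205.61264038085938, 100.40514373779297), 88.842041015625) [488.69775 132.78795] [591.6909 338.8089]
bench z 0.0021777332438912556
bench z 0.002437469061304376
white 206 [541.12496817 229.11245422  59.376219  ] [0.01972984 0.86887366 0.49464057] lean 29.646051645598845 yaw -1.3008135244572097 0.9262410633769743
```

```bash
cat >> h.py <<'E'
from scipy.spatial.transform import Rotation as Ro
def pan(yaw,lean): return Ro.from_euler('xyz',[lean,0,yaw],degrees=True).as_matrix()
def delta(pos,Rp):
    o=get_obs();R0=Ro.from_euler('xyz',o["orientation"],degrees=True)
    Rt=Ro.from_matrix(np.c_[-Rp[:,1],-Rp[:,0],-Rp[:,2]])
    return np.round(np.array(pos)-np.array(o["tool_pos"])*1e3,1),np.round((Rt*R0.inv()).as_rotvec(degrees=True),2)
E
python3 - <<'E'
from h import *
R=pan(-1.3,30);g=np.array([541.8,201.5,99.7]);pz=R[:,2];print(pz)
for up in(75,0):print(up,g+pz*(up-16),delta(g+pz*(up-16),R))
E
```

```text
[-0.01134367 -0.4998713   0.8660254 ]
75 [541.13072366 172.00759302 150.79549882] (array([ 277.3, -448.8,  -74.9]), array([29.58, -6.37, 21.23]))
0 [541.98149867 209.49794087  85.84359354] (array([ 278.2, -411.4, -139.9]), array([29.58, -6.37, 21.23]))
```

```bash
python3 -m pendant '[[[14,-22,0,3,-0.6,2],[45,-70,0,7,-1.5,5],[80,-125,0,12,-2.5,8],[114,-180,0,16,-3.5,12],[148,-235,0,20,-4.4,15],[180,-290,0,25,-5.4,18],[212,-345,-15,29.58,-6.37,21.23],[244,-395,-35,29.58,-6.37,21.23],[268,-435,-60,29.58,-6.37,21.23],[277.3,-448.8,-74.9,29.58,-6.37,21.23]]]' 0.15
python3 - <<'E'
from h import *
S=load("side");T=load("top")
a=S[0]["pixels"][90:220,180:320];b=T[0]["pixels"][110:230,120:310]
a=cv2.resize(a,None,fx=2.85,fy=2.85,interpolation=2);b=cv2.resize(b,(400,253),interpolation=2)
b=cv2.copyMakeBorder(np.clip(b*1.4,0,255).astype('u1'),0,a.shape[0]-253,0,0,0)
cv2.imwrite("pics/p2.png",np.hstack([a,b])[...,::-1])
R=pan(-1.3,30);g=np.array([541.8,201.5,99.7]);pz=R[:,2]
for up in(75,10,0):print(up,delta(g+pz*(up-16),R))
print(get_obs()["force"],get_obs()["joint_pos"])
E
```

```text
clock: 1.35
tool_pos: [0.5425, 0.1699, 0.1509]
orientation: [-180.0, 30.1, -91.4]
force: [0.1, 0.6, 0.8]
opening: 0.0372
75 (array([-0.6,  3.5,  3.2]), array([ 0.04, -0.33,  0.25]))
10 (array([  0.1,  36. , -53.1]), array([ 0.04, -0.33,  0.25]))
0 (array([  0.2,  41. , -61.7]), array([ 0.04, -0.33,  0.25]))
[-0.65715828  0.0372961  -0.86926464] [ 14.99679372  14.49541832 -12.4907492  -34.07504858 -58.95935482
  90.28781905]
```

View pics/p2.png

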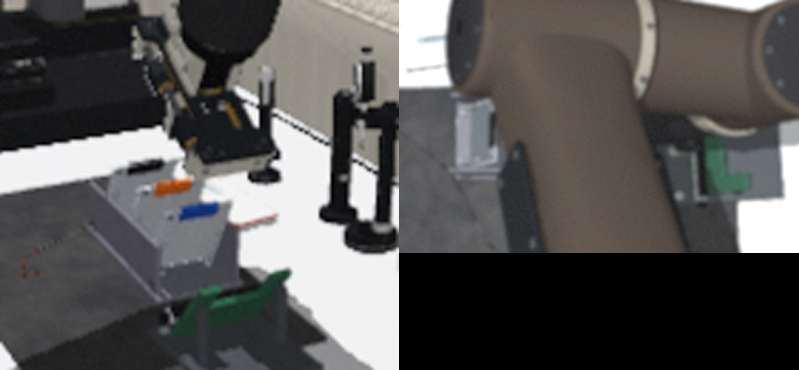

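The side view shows the gripper above the orange strip, crop (170,187), in line with it. The arm blocks the top view. I'll let it settle and read the standing offset.

```bash
python3 -m pendant '[[[0,0,0,0,0,0],[0,0,0,0,0,0]]]'
python3 - <<'E'
from h import *
R=pan(-1.3,30);g=np.array([541.8,201.5,99.7]);pz=R[:,2]
for up in(75,10,0):print(up,delta(g+pz*(up-16),R))
o=get_obs();print(o["tool_pos"],o["force"],o["qvel"])
E
```

```text
clock: 1.7
tool_pos: [0.541, 0.1733, 0.1524]
orientation: [-179.9, 30.1, -91.2]
force: [-0.1, 0.7, 1.4]
opening: 0.0371
75 (array([ 0.1, -1.2, -1.6]), array([-0.1 ,  0.05, -0.07]))
10 (array([  0.8,  31.2, -57.9]), array([-0.1 ,  0.05, -0.07]))
0 (array([  0.9,  36.2, -66.5]), array([-0.1 ,  0.05, -0.07]))
[0.54103914 0.17325591 0.1523806 ] [-0.09556838  0.72818108  1.41319213] [ 0.67894252 -0.52010984  0.0567499   0.05131771 -0.04027287  0.14438461]
```

```bash
python3 -m pendant '[[[0.1,4,-7,0,0,0],[0.2,10,-17,0,0,0],[0.4,17,-29,0,0,0],[0.5,23,-40,0,0,0],[0.6,28,-48.5,0,0,0],[0.7,31,-54,0,0,0],[0.8,34,-59,0,0,0],[0.8,36,-62.5,0,0,0],[0.9,37.5,-65,0,0,0],[0.9,37.5,-65,0,0,0]]]'
python3 - <<'E'
from h import *
S=load("side")
a=S[0]["pixels"][120:190,200:290]
a=cv2.resize(a,None,fx=8,fy=8,interpolation=2)
cv2.imwrite("pics/p3.png",a[...,::-1])
R=pan(-1.3,30);g=np.array([541.8,201.5,99.7]);pz=R[:,2]
print(delta(g-16*pz,R));print(get_obs()["force"])
E
```

```text
clock: 2.95
tool_pos: [0.5422, 0.2099, 0.0866]
orientation: [180.0, 30.1, -91.3]
force: [0.1, 0.3, -0.2]
opening: 0.0372
(array([-0.3, -0.4, -0.9]), array([-0.08,  0.01, -0.01]))
[-0.51109822  0.23809587  0.02649063]
```

View pics/p3.png

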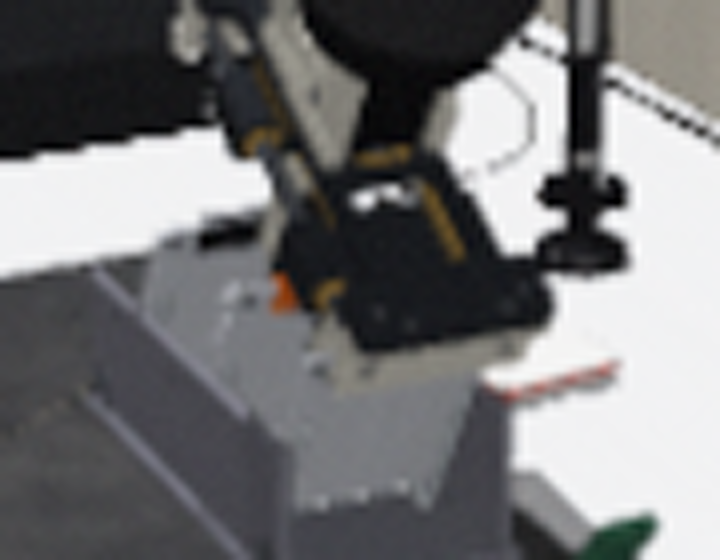

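The fingers straddle the orange strip, whose end is visible at about (286,294) in the crop. There's no contact force, so I'll close.

```bash
python3 -m pendant '[[[0,0,0,0,0,0],[0,0,0,0,0,0],[0,0,0,0,0,0],[0,0,0,0,0,0],[0,0,0,0,0,0]]]' 1;python3 -c "
from h import *
o=get_obs();print(o['force'],o['moment'],o['opening'])"
```

```text
clock: 3.62
tool_pos: [0.5423, 0.2101, 0.0869]
orientation: [-180.0, 30.1, -91.3]
force: [-0.4, 1.0, 1.7]
opening: 0.0087
[-0.44538685  1.00889144  1.70321056] [-1.02401231  0.1155921   0.06896709] 0.008652384104549882
```

```bash
python3 -m pendant '[[[0,-1,1.7,0,0,0],[-0.1,-4,7,0,0,0],[-0.1,-7.5,13,0,0,0],[-0.2,-11.5,20,0,0,0],[-0.2,-15,26,0,0,0],[-0.2,-15,26,0,0,0]]]'; python3 -m pendant '[[[-0.1,-3.5,6,0,0,0],[-0.2,-9,15.6,0,0,0],[-0.4,-14.5,25,0,0,0],[-0.5,-20,34.6,0,0,0],[-0.6,-25,43.3,0,0,0],[-0.7,-28,48.5,0,0,0],[-0.7,-30,60,0,0,0],[-0.7,-30,85,0,0,0],[-0.7,-30,102,0,0,0],[-0.7,-30,108,0,0,0]]]'
python3 - <<'E'
from h import *
S=load("side");T=load("top")
a=S[0]["pixels"][90:220,180:320];b=T[0]["pixels"][110:230,120:310]
a=cv2.resize(a,None,fx=2.85,fy=2.85,interpolation=2);b=cv2.resize(b,(400,253),interpolation=2)
b=cv2.copyMakeBorder(np.clip(b*1.4,0,255).astype('u1'),0,a.shape[0]-253,0,0,0)
cv2.imwrite("pics/p4.png",np.hstack([a,b])[...,::-1])
o=get_obs();print(o['tool_pos'],o['force'],o['moment'],o['opening'])
E
```

```text
clock: 4.38
tool_pos: [0.5424, 0.1944, 0.1134]
orientation: [-179.9, 30.1, -91.3]
force: [0.2, 1.2, -1.2]
opening: 0.0084
clock: 5.62
tool_pos: [0.5417, 0.1651, 0.2221]
orientation: [-179.9, 30.1, -91.2]
force: [-0.4, 0.5, -1.3]
opening: 0.0086
[0.54134646 0.16507492 0.22119846] [ 0.32382521 -0.56579955 -2.2795563 ] [-2.02848576e+00 -4.59565401e-03 -9.64404726e-04] 0.008803698916455582
```

View pics/p4.png

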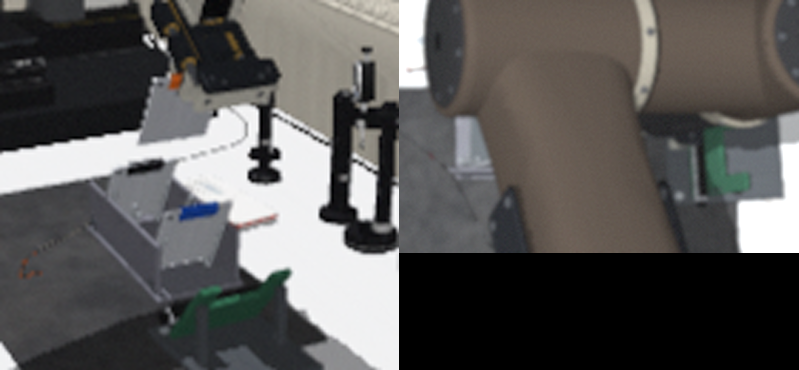

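The panel is out and held, with its lower edge at crop (140,138)–(207,125). Blue and black are still seated. Next I'll measure the panel in the hand and the board outline, both from the side camera.

```bash
cat >> h.py <<'E'
def hand(S):
    o=get_obs();R=Ro.from_euler('xyz',o["orientation"],degrees=True).as_matrix();t=np.array(o["tool_pos"])
    Rp=np.c_[-R[:,1],-R[:,0],-R[:,2]]        # panel axes
    Q=(S[1]-t)@Rp*1e3                        # panel-frame coords about TCP
    m=(abs(Q[...,1])<8)&(abs(Q[...,0])<60)&(Q[...,2]<-4)&(Q[...,2]>-100)&(S[0]["depth"]>0)
    m=cv2.morphologyEx(m.astype('u1'),cv2.MORPH_OPEN,np.ones((3,3)))>0
    return Q,m,Rp
E
python3 - <<'E'
from h import *
S=load("side");Q,m,Rp=hand(S);q=Q[m];print(len(q),q.min(0),q.max(0),"y mean",q[:,1].mean())
rc=cv2.minAreaRect(q[:,[0,2]].astype('f4'));print(rc)
# per-row extents, bottom per-column
for z in range(-80,-10,10):
    k=q[abs(q[:,2]-z)<5];print(z,len(k),*(np.round([k[:,0].min(),k[:,0].max(),k[:,1].mean()],1) if len(k) else []))
for x in range(-40,41,10):
    k=q[abs(q[:,0]-x)<5];print("x",x,k[:,2].min().round(1) if len(k) else None)
n=np.linalg.svd(q-q.mean(0))[2][2];print("n",n*np.sign(n[1]))
# board from side0 outline on back plane
S0=load("side","side0.npz");Rb=pan(2.6,40)
c0=np.array([.5109,.0019,.0646]);cb=c0-.008*Rb[:,1]
for f in("side","top"):
    X=load(f,f+"0.npz");c=cb if f=="side" else c0
    cn=max(cv2.findContours(X[2]["green"].astype('u1'),0,1)[0],key=cv2.contourArea)[:,0]
    W=[]
    for uv in cn:
        o,d=ray(X[0],uv);W.append((o+d*((c-o)@Rb[:,1]/(d@Rb[:,1]))-c0)@Rb*1e3)
    W=np.array(W)
    for z in range(-40,50,10):
        k=W[abs(W[:,2]-z)<5]
        if len(k):print(f,z,k[:,0].min().round(1),k[:,0].max().round(1),((k[:,0].min()+k[:,0].max())/2).round(1))
    print(f,W.min(0),W.max(0))
E
```

```text
309 [-38.71524904  -6.73979782 -81.42676164] [41.49780506  3.01595265 -4.42483922] y mean -2.383958188856358
((1.4556732177734375, -42.84653854370117), (79.9247817993164, 77.07215881347656), 0.33688753843307495)
-80 14 -33.9 40.2 -1.6
-70 49 -37.5 40.2 -2.2
-60 51 -38.4 41.5 -2.4
-50 53 -36.6 41.0 -2.1
-40 48 -38.2 38.3 -2.4
-30 37 -37.3 15.7 -2.8
-20 37 -37.4 12.6 -2.5
x -40 -67.6
x -30 -77.9
x -20 -77.7
x -10 -81.4
x 0 -78.0
x 10 -75.9
x 20 -78.3
x 30 -78.3
x 40 -79.3
n [-0.00344148  0.99992808  0.01148837]
side -40 -51.3 46.8 -2.3
side -30 -49.2 47.5 -0.9
side -20 -52.0 48.9 -1.6
side -10 -53.7 49.5 -2.1
side 0 -52.7 46.0 -3.3
side 10 -54.3 43.2 -5.6
side 20 -53.3 48.0 -2.6
side 30 -51.2 45.2 -3.0
side 40 -52.9 45.9 -3.5
side [-54.32234397  -8.         -65.19874975] [49.7476981  -8.         52.68902703]
top -30 -38.2 39.0 0.4
top -20 -39.0 41.0 1.0
top -10 -40.2 41.3 0.6
top 0 -43.9 45.3 0.7
top 10 -44.7 47.3 1.3
top 20 -48.3 45.6 -1.4
top 30 -46.9 47.0 0.0
top 40 -44.8 45.2 0.2
top [-4.83429975e+01 -1.67931143e-13 -3.03832207e+01] [4.73326787e+01 1.58129887e-13 4.36085909e+01]
```

```bash
cat >> h.py <<'E'
c0=np.array([510.9,1.9,64.6]);Rb=pan(2.6,40)
def bd(x,y,z): return delta(c0+Rb@np.array([x,y,z]),Rb)
def where():
    o=get_obs();return np.round((np.array(o["tool_pos"])*1e3-c0)@Rb,2),np.round(np.array(o["force"])@Rb,2),np.round(o["moment"],2)
E
python3 - <<'E'
from h import *
o=get_obs();print(o["tool_pos"],o["orientation"]);print(Rb);print(c0+Rb@[-1,22,78],bd(-1,22,78),where())
E
```

```text
[0.5410105  0.16500866 0.22043497] [179.98006096  30.08855812 -91.28944532]
[[ 0.99897057 -0.03475006  0.02915877]
 [ 0.04536299  0.76525585 -0.6421259 ]
 [ 0.          0.64278761  0.76604444]]
[511.4109118  -31.39555477 138.49279398] (array([ -29.6, -196.4,  -81.9]), array([9.91, 0.1 , 3.87])) (array([ 37.48, 223.94,  15.52]), array([-0.07, -0.81, -0.76]), array([-2.03,  0.06,  0.04]))
```

```bash
python3 -m pendant '[[[-1,-10,0,0.5,0,0.2],[-5,-35,0,2,0,0.8],[-10,-65,0,4,0,1.5],[-15,-95,0,6,0,2.3],[-20,-125,-5,8,0,3.1],[-25,-155,-20,9.91,0.1,3.87],[-28,-178,-40,9.91,0.1,3.87],[-29.6,-190,-60,9.91,0.1,3.87],[-29.6,-196,-75,9.91,0.1,3.87],[-29.6,-196.4,-81.9,9.91,0.1,3.87]]]'; python3 -m pendant '[[[0,0,0,0,0,0],[0,0,0,0,0,0],[0,0,0,0,0,0],[0,0,0,0,0,0]]]';python3 - <<'E'
from h import *
S=load("side");T=load("top")
a=S[0]["pixels"][130:220,210:310]
a=cv2.resize(a,None,fx=4.5,fy=4.5,interpolation=2);b=cv2.resize(T[0]["pixels"][140:230,220:300],None,fx=4,fy=4)
b=cv2.copyMakeBorder(np.clip(b*1.4,0,255).astype('u1'),0,a.shape[0]-b.shape[0],0,0,0)
cv2.imwrite("pics/p5.png",np.hstack([a,b])[...,::-1])
Q,m,Rp=hand(S);q=Q[m];print(len(q),q.min(0),q.max(0))
for i in range(3):print(where())
print(bd(-1,22,78))
E
```

```text
clock: 7.02
tool_pos: [0.5114, -0.0317, 0.1375]
orientation: [179.9, 40.0, -87.5]
force: [0.2, 0.4, -1.7]
opening: 0.0091
clock: 7.52
tool_pos: [0.5119, -0.0313, 0.1393]
orientation: [-179.9, 40.0, -87.3]
force: [0.4, -0.2, -1.6]
opening: 0.0085
188 [-40.07599076  -4.56540892 -79.80397027] [39.78340924  0.16638722 -4.12901917]
(array([-0.64, 22.38, 78.43]), array([-0.26, -0.95, -0.7 ]), array([-2.57, -0.06, -0.01]))
(array([-0.64, 22.38, 78.43]), array([-0.26, -0.95, -0.7 ]), array([-2.57, -0.06, -0.01]))
(array([-0.64, 22.38, 78.43]), array([-0.26, -0.95, -0.7 ]), array([-2.57, -0.06, -0.01]))
(array([-0.4, -0. , -0.6]), array([ 0.02,  0.04, -0.01]))
```

View pics/p5.png

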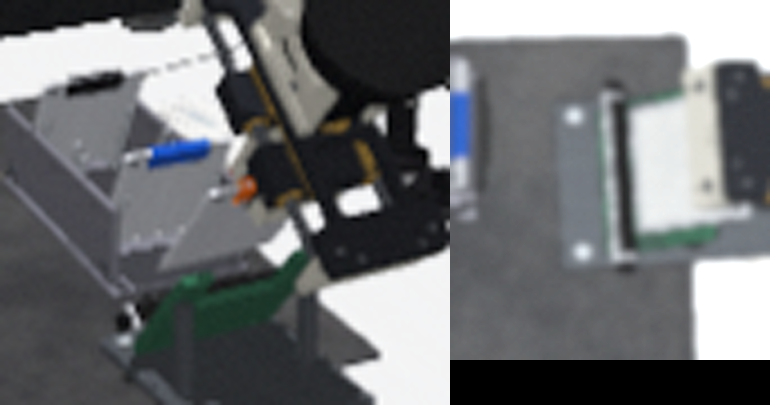

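The top view now shows the white panel, crop (640–690, 97–240), over the board with the bar at column 617. I'll measure its centring against the board and bar in that view.

```bash
cat >> h.py <<'E'
def edges(T,yo,thr=120):
    "white panel face edges cast on plane y=yo of board frame, sub-pixel by half-level along columns"
    s=T[0];g=s["pixels"].min(-1).astype(float)
    out=[]
    for u in range(266,279):
        col=g[150:212,u];i=np.arange(150,212);k=np.nonzero(col>thr)[0]
        k=k[(i[k]>160)&(i[k]<205)]
        if len(k)<15:continue
        e=[]
        for a,b in((k[0]-1,k[0]),(k[-1],k[-1]+1)):
            e.append(i[a]+(thr-col[a])/(col[b]-col[a]))
        p=[]
        for v in e:
            o,d=ray(s,(u,v));o=o*1e3;p.append(((o+d*((c0+Rb[:,1]*yo-o)@Rb[:,1])/(d@Rb[:,1]))-c0)@Rb)
        out.append([u,p[0][0],p[1][0],(p[0][0]+p[1][0])/2,p[0][2]])
    return np.round(out,1)
E
python3 - <<'E'
from h import *
T=load("top");y=where()[0][1]+2
print(edges(T,y))
P=(T[1]*1e3-c0)@Rb
# green extents & bar (dark) extents, by colour on board plane
X=load("top","top0.npz");s=X[0];W=(X[1]*1e3-c0)@Rb
g=s["pixels"].astype(int);G=g[...,1]-g[...,0]
for u in range(266,286,2):
    col=G[150:212,u];k=np.nonzero(col>.5*col.max())[0]+150
    e=[]
    for v in(k[0]-.5,k[-1]+.5):
        o,d=ray(s,(u,v));o=o*1e3;e.append(((o+d*((c0-o)@Rb[:,1])/(d@Rb[:,1]))-c0)@Rb)
    print(u,np.round([e[0][0],e[1][0],(e[0][0]+e[1][0])/2,e[0][2]],1))
# depth profile of bar across z at x~0 : board-frame y,z
print(np.round([W[182,u] for u in range(252,276)],0).tolist());print([int(g[182,u].mean()) for u in range(252,276)])
E
```

```text
[[ 2.66e+02  3.86e+01 -2.10e+01  8.80e+00  5.40e+00]
 [ 2.67e+02  3.90e+01 -3.69e+01  1.00e+00  9.30e+00]
 [ 2.68e+02  3.96e+01 -3.93e+01  2.00e-01  1.33e+01]
 [ 2.69e+02  3.97e+01 -3.97e+01 -0.00e+00  1.72e+01]
 [ 2.70e+02  3.91e+01 -3.99e+01 -4.00e-01  2.10e+01]
 [ 2.71e+02  3.87e+01 -4.03e+01 -8.00e-01  2.48e+01]
 [ 2.72e+02  3.88e+01 -4.07e+01 -1.00e+00  2.86e+01]
 [ 2.73e+02  3.90e+01 -4.09e+01 -9.00e-01  3.24e+01]
 [ 2.74e+02  3.89e+01 -4.04e+01 -8.00e-01  3.62e+01]
 [ 2.75e+02  3.88e+01 -3.98e+01 -5.00e-01  4.00e+01]
 [ 2.76e+02  3.86e+01 -3.96e+01 -5.00e-01  4.37e+01]
 [ 2.77e+02  3.91e+01 -4.00e+01 -4.00e-01  4.75e+01]
 [ 2.78e+02  4.08e+01 -4.05e+01  2.00e-01  5.14e+01]]
266 [ 47.6 -39.1   4.2 -21.7]
268 [ 46.4 -47.8  -0.7 -13.8]
270 [ 47.8 -48.5  -0.3  -5.7]
272 [ 49.2 -46.7   1.3   2.3]
274 [ 50.6 -50.    0.3  10.3]
276 [ 49.4 -48.2   0.6  17.9]
278 [ 50.8 -48.9   1.   25.8]
280 [ 47.1 -49.6  -1.3  33. ]
282 [ 48.4 -50.3  -0.9  40.7]
284 [-28.4 -48.5 -38.5  40.3]
[[10.0, 7.0, -75.0], [-135.0, 850.0, 941.0], [10.0, 2.0, -73.0], [10.0, 1.0, -70.0], [10.0, -3.0, -70.0], [9.0, 1.0, -62.0], [8.0, -0.0, -59.0], [5.0, 16.0, -36.0], [5.0, 14.0, -34.0], [4.0, 15.0, -29.0], [5.0, 8.0, -33.0], [5.0, 6.0, -31.0], [4.0, 5.0, -29.0], [5.0, 1.0, -29.0], [5.0, -2.0, -29.0], [3.0, 5.0, -17.0], [3.0, -0.0, -18.0], [3.0, -0.0, -15.0], [3.0, -3.0, -14.0], [2.0, -1.0, -7.0], [1.0, 2.0, -0.0], [2.0, -6.0, -5.0], [6.0, -38.0, -37.0], [6.0, -41.0, -36.0]]
[66, 65, 65, 65, 64, 60, 70, 88, 82, 52, 27, 25, 25, 37, 46, 50, 49, 50, 51, 52, 57, 56, 48, 53]
```

```bash
python3 -m pendant '[[[0.1,0,-3,0,0,0],[0.3,-0.2,-8,0,0,0],[0.6,-0.4,-14,0,0,0],[0.8,-0.5,-19,0,0,0],[0.9,-0.6,-22.5,0,0,0],[1,-0.6,-24,0,0,0],[1,-0.6,-24,0,0,0],[1,-0.6,-24,0,0,0],[1,-0.6,-24,0,0,0]]]';python3 - <<'E'
from h import *
T=load("top");w=where();print(w);print(edges(T,w[0][1]+2)[2:])
print(w,where())
E
```

```text
clock: 8.8
tool_pos: [0.5128, -0.0321, 0.1149]
orientation: [-180.0, 40.0, -87.4]
force: [-0.1, 0.3, -2.0]
opening: 0.0085
(array([ 0.31,  6.27, 60.45]), array([-0.9 , -1.42, -1.36]), array([-2.59, -0.04, -0.  ]))
[[ 2.68e+02  4.00e+01 -3.97e+01  1.00e-01 -5.00e+00]
 [ 2.69e+02  4.01e+01 -4.01e+01  0.00e+00 -1.00e+00]
 [ 2.70e+02  3.98e+01 -3.95e+01  1.00e-01  2.90e+00]
 [ 2.71e+02  3.96e+01 -3.90e+01  3.00e-01  6.80e+00]
 [ 2.72e+02  3.97e+01 -3.90e+01  3.00e-01  1.07e+01]
 [ 2.73e+02  3.99e+01 -3.94e+01  3.00e-01  1.46e+01]
 [ 2.74e+02  3.99e+01 -3.97e+01  1.00e-01  1.84e+01]
 [ 2.75e+02  3.98e+01 -4.00e+01 -1.00e-01  2.23e+01]
 [ 2.76e+02  4.00e+01 -3.94e+01  3.00e-01  2.61e+01]
 [ 2.77e+02  4.06e+01 -3.89e+01  9.00e-01  3.00e+01]
 [ 2.78e+02  6.17e+01 -3.89e+01  1.14e+01  3.59e+01]]
(array([ 0.31,  6.27, 60.45]), array([-0.9 , -1.42, -1.36]), array([-2.59, -0.04, -0.  ])) (array([ 0.31,  6.27, 60.45]), array([-0.9 , -1.42, -1.36]), array([-2.59, -0.04, -0.  ]))
```

```bash
python3 -m pendant '[[[0,-0.8,-0.6,0,0,0],[0.1,-1.5,-1.3,0,0,0],[0.1,-2.3,-1.9,0,0,0],[0.1,-2.3,-1.9,0,0,0]]]'>/dev/null;python3 -c "
from h import *;print(where())"
python3 -m pendant '[[[0,-0.4,-0.3,0,0,0],[0,-0.8,-0.6,0,0,0],[0,-0.8,-0.6,0,0,0]]]'>/dev/null;python3 -c "
from h import *;print(where())"
python3 -m pendant '[[[0,-0.4,-0.3,0,0,0],[0,-0.8,-0.6,0,0,0],[0,-0.8,-0.6,0,0,0]]]'>/dev/null;python3 -c "
from h import *;print(where())"
```

```text
(array([ 0.22,  3.06, 60.31]), array([ 0.64, -1.15, -1.23]), array([-2.58, -0.12, -0.04]))
(array([ 0.17,  2.15, 60.37]), array([-0.37, -1.45, -0.47]), array([-2.63, -0.13,  0.02]))
(array([ 0.19,  1.6 , 60.4 ]), array([ 0.35,  1.26, -0.74]), array([-1.28, -0.05, -0.05]))
```

```bash
python3 -m pendant '[[[0,0.6,0.5,0,0,0],[0,1.9,-1,0,0,0],[-0.1,3.2,-2.6,0,0,0],[-0.1,4.4,-4.1,0,0,0],[-0.2,5.3,-5.1,0,0,0],[-0.2,5.7,-5.6,0,0,0],[-0.2,5.7,-5.6,0,0,0],[-0.2,5.7,-5.6,0,0,0]]]'>/dev/null;python3 -c "
from h import *;print(where())"
for i in 1 2; do python3 -m pendant '[[[0,0.3,-0.4,0,0,0],[0,0.6,-0.8,0,0,0],[0,0.6,-0.8,0,0,0]]]'>/dev/null;python3 -c "
from h import *;print(where())"; done
```

```text
(array([ 0.18,  1.93, 52.43]), array([-0.37, -0.44, -1.13]), array([-2.36, -0.08,  0.03]))
(array([ 0.28,  1.94, 51.44]), array([-0.14,  0.18, -1.83]), array([-2.23, -0.12, -0.08]))
(array([ 0.31,  1.88, 50.68]), array([-0.52,  0.67,  1.89]), array([-1.83,  0.02,  0.12]))
```

```bash
python3 -m pendant '[[[0,0,0,0,0,0],[0,0,0,0,0,0],[0,0,0,0,0,0]]]'>/dev/null;python3 -c "
from h import *;print(where())"
python3 -m pendant '[[[0,0.1,-0.15,0,0,0],[0,0.2,-0.3,0,0,0],[0,0.2,-0.3,0,0,0]]]'>/dev/null;python3 - <<'E'
from h import *
print(where());T=load("top");w=where();print(w,"\n",edges(T,w[0][1]+2)[:,:4])
S=load("side");a=cv2.resize(S[0]["pixels"][140:215,215:300],None,fx=5,fy=5,interpolation=2);b=cv2.resize(T[0]["pixels"][145:220,240:300],None,fx=5,fy=5,interpolation=2)
cv2.imwrite("pics/p6.png",np.hstack([a,np.clip(b*1.3,0,255).astype('u1')])[...,::-1])
E
```

```text
(array([ 0.31,  1.86, 50.61]), array([-0.43,  2.  ,  4.19]), array([-1.66,  0.08,  0.1 ]))
(array([ 0.35,  1.89, 50.29]), array([-0.65,  2.3 ,  4.67]), array([-1.37,  0.19,  0.11]))
(array([ 0.34,  1.88, 50.3 ]), array([-0.71,  1.73,  5.2 ]), array([-1.35,  0.16,  0.25])) 
 [[ 2.66e+02  4.05e+01 -3.72e+01  1.70e+00]
 [ 2.67e+02  3.99e+01 -3.89e+01  5.00e-01]
 [ 2.68e+02  3.96e+01 -3.94e+01  1.00e-01]
 [ 2.69e+02  3.96e+01 -3.99e+01 -1.00e-01]
 [ 2.70e+02  4.00e+01 -4.01e+01 -0.00e+00]
 [ 2.71e+02  3.98e+01 -3.97e+01  1.00e-01]
 [ 2.72e+02  3.97e+01 -3.91e+01  3.00e-01]
 [ 2.73e+02  3.97e+01 -3.89e+01  4.00e-01]
 [ 2.74e+02  3.99e+01 -3.92e+01  4.00e-01]
 [ 2.75e+02  3.99e+01 -3.95e+01  2.00e-01]
 [ 2.76e+02  4.07e+01 -3.98e+01  4.00e-01]
 [ 2.77e+02  5.79e+01 -3.94e+01  9.20e+00]
 [ 2.78e+02  6.75e+01 -3.90e+01  1.43e+01]]
```

View pics/p6.png

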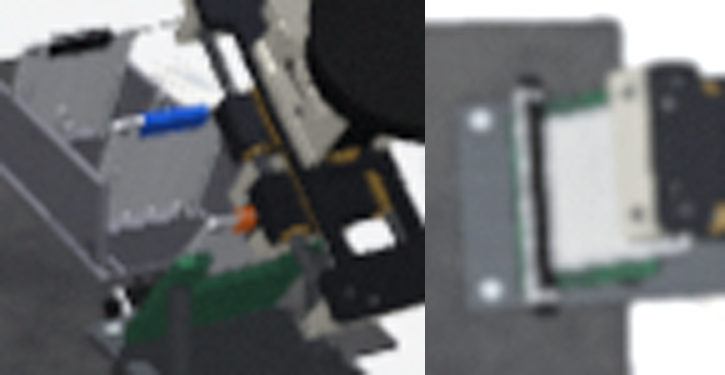

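The panel's lower edge sits on the bar, top crop column 540, centred between the green margins. Blue and black are unmoved. The net load on the bar is about 6 N, so I'll ease up about 1 mm before letting go.

```bash
python3 -m pendant '[[[0,-0.3,0.4,0,0,0],[0,-0.6,0.8,0,0,0],[0,-0.6,0.8,0,0,0],[0,-0.6,0.8,0,0,0]]]'>/dev/null;python3 -c "
from h import *;print(where())"
python3 -m pendant '[[[0,0,0,0,0,0],[0,0,0,0,0,0]]]'>/dev/null;python3 -c "
from h import *;print(where())"
```

```text
(array([ 0.22,  1.92, 50.86]), array([ 0.13,  0.04, -0.61]), array([-1.75, -0.17, -0.03]))
(array([ 0.2 ,  1.87, 50.99]), array([-0.49,  0.41, -1.27]), array([-1.84, -0.2 , -0.06]))
```

```bash
python3 -m pendant '[[[0,0.1,-0.1,0,0,0],[0,0.2,-0.3,0,0,0],[0,0.2,-0.3,0,0,0],[0,0.2,-0.3,0,0,0]]]'>/dev/null;python3 -c "
from h import *;print(where())"
python3 -m pendant '[[[0,0,0,0,0,0],[0,0,0,0,0,0]]]'>/dev/null;python3 -c "
from h import *;print(where())"
```

```text
(array([ 0.24,  1.88, 50.96]), array([-1.3 ,  1.68,  2.31]), array([-1.4 ,  0.18,  0.16]))
(array([ 0.28,  1.86, 50.86]), array([-0.22,  2.59,  2.6 ]), array([-1.33,  0.22,  0.23]))
```

It rests with a net load of about 3.5 N on the bar and 3 N on the board. Now I'll release.

```bash
python3 -m pendant '[[[0,0,0,0,0,0],[0,0,0,0,0,0],[0,0,0,0,0,0],[0,0,0,0,0,0]]]' 0.4;python3 -c "
from h import *;print(where());T=load('top');print(edges(T,2+2)[2:8])"
python3 -m pendant '[[[0.1,-2,2,0,0,0],[0.3,-6,7,0,0,0],[0.6,-13,15,0,0,0],[0.9,-20,24,0,0,0],[1.2,-28,33,0,0,0],[1.5,-37,44,0,0,0],[1.8,-50,60,0,0,0],[2,-66,79,0,0,0],[2,-84,100,0,0,0],[2,-95,115,0,0,0]]]'
```

```text
clock: 14.7
tool_pos: [0.5126, -0.0293, 0.1046]
orientation: [-180.0, 40.0, -87.4]
force: [-0.9, 0.5, 0.2]
opening: 0.0259
(array([ 0.25,  1.74, 50.7 ]), array([-0.87,  0.54, -0.18]), array([-2.16, -0.02,  0.02]))
[[ 2.68e+02  3.95e+01 -3.94e+01  1.00e-01 -9.90e+00]
 [ 2.69e+02  3.96e+01 -4.00e+01 -2.00e-01 -6.00e+00]
 [ 2.70e+02  3.99e+01 -4.02e+01 -2.00e-01 -2.00e+00]
 [ 2.71e+02  3.99e+01 -3.96e+01  1.00e-01  2.00e+00]
 [ 2.72e+02  3.96e+01 -3.90e+01  3.00e-01  5.90e+00]
 [ 2.73e+02  3.96e+01 -3.89e+01  3.00e-01  9.80e+00]]
clock: 16.0
tool_pos: [0.5147, -0.1255, 0.221]
orientation: [-179.9, 39.9, -87.4]
force: [0.2, 0.3, 0.7]
opening: 0.0265
```

Next I'll move aside towards +x and up so the top view is clear, then check.

```bash
python3 -m pendant '[[[0,-20,10,0,0,0],[0,-50,20,0,0,0],[0,-80,30,0,0,0],[0,-110,30,0,0,0],[0,-130,30,0,0,0],[0,-140,30,0,0,0],[0,-140,30,0,0,0],[0,-140,30,0,0,0]]]'
python3 - <<'E'
from h import *
T=load("top");S=load("side");e=edges(T,4);print(e[2:,1:])
p,er=tri([ray(x[0],cen(x[2]["blue"])) for x in(T,S)]);print("blue",p*1e3,er)
m=T[2]["orange"];print("orange px",m.sum());
if m.sum()>20 and S[2]["orange"].sum()>10:
    p,er=tri([ray(x[0],cen(x[2]["orange"])) for x in(T,S)]);print("orange board frame",np.round((p*1e3-c0)@Rb,1),er)
# panel plane
P=(T[1]*1e3-c0)@Rb;w=(T[0]["pixels"].min(-1)>120)&(abs(P[...,0])<36)&(P[...,1]>-6)&(P[...,1]<16)&(P[...,2]>-24)&(P[...,2]<50)
Q=P[w];n=np.linalg.svd(Q-Q.mean(0))[2][2];n*=np.sign(n[1]);print("panel n",n,"y at mean",Q.mean(0),len(Q))
a=cv2.resize(S[0]["pixels"][140:215,215:300],None,fx=4.5,fy=4.5,interpolation=2);b=cv2.resize(T[0]["pixels"][140:215,215:305],None,fx=4.5,fy=4.5,interpolation=2)
cv2.imwrite("pics/p7.png",np.hstack([a,np.clip(b*1.3,0,255).astype('u1')])[...,::-1])
E
```

```text
clock: 17.0
tool_pos: [0.5147, -0.2636, 0.2498]
orientation: [-180.0, 40.0, -87.4]
force: [-0.3, 0.1, 0.3]
opening: 0.0262
[[ 37.3 -37.4  -0.  -10.2]
 [ 37.3 -38.   -0.3  -6.2]
 [ 38.  -38.    0.   -2.2]
 [ 37.8 -37.5   0.2   1.8]
 [ 37.5 -36.8   0.3   5.6]
 [ 37.4 -36.9   0.3   9.5]
 [ 38.  -37.    0.5  13.5]
 [ 38.  -37.4   0.3  17.4]
 [ 37.8 -37.6   0.1  21.2]
 [ 37.3 -37.6  -0.1  25. ]
 [ 37.4 -37.    0.2  28.8]]
blue [540.04338529 131.48166331  97.15540065] [np.float64(0.0002675806203271117), np.float64(0.00026758062032700635)]
orange px 85
orange board frame [-4.6  3.3 62.9] [np.float64(0.00649493534052888), np.float64(0.0064949353405289656)]
panel n [0.00515431 0.9999839  0.00237438] y at mean [-0.02644412  4.56583962 13.75898403] 528
```

View pics/p7.png

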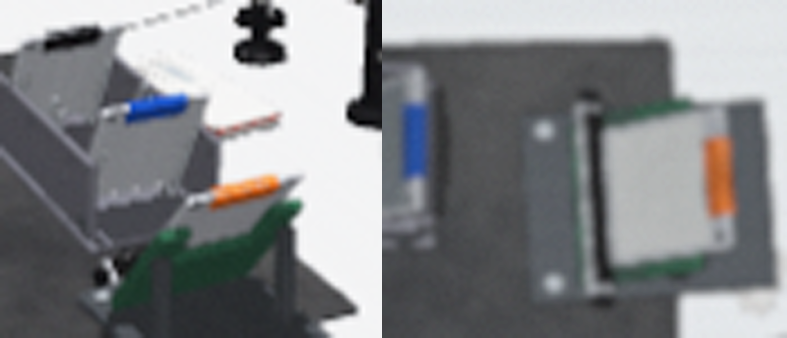

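The panel stands flat on the board with its lower edge on the bar at top crop column 600. The orange strip is uppermost at (718,175) and the green margins are even. Blue and black are still in the rack, so I'll hand in.

```bash
python3 -c "
from plant import *
print(close_job())"
```

```text
the job is handed in; nothing more can be done
None
```

I slid the orange panel up out of the rack along its slot and stood it centred on the board. I lowered it until I felt the stop bar and eased off to about 3.5 N. Then I let go and moved the gripper well clear. The job was handed in at about 17 s.

**Last checks:**
- **Position:** the panel is centred to about 0.3 mm and lies within about 0.3° of the board plane. It did not measurably move when I let go.
- **Surroundings:** the blue panel is in place to within measuring error. The black panel was judged from the picture only and looks unmoved. I did not check the gauge and hardness blocks; the arm felt no unexpected contact on the way.

**Disagreements:**
- **Orange strip:** the final two-view position fix was poor, with a 6.5 mm ray miss and an x reading of −4.6 mm, probably a bad colour mask. I relied on the panel's edges in the top view instead.
- **Board centre:** early on, the side view put it 1–3 mm off the top view; I used the top view.
- **Press on the bar:** while feeling for the bar, the load briefly reached about 6 N before I eased off.

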